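# Push an empty parts box through the flap onto the returns track

### The job

Return the empty parts box standing on top of the drawer unit: with the fingertips, slide it along the top and in through the hanging flap of the returns chute, far enough that it goes over the edge inside and rolls down the roller track to the end stop, then draw the fingers back out so that the flap hangs shut. Push it gently: do not pick it up, pinch it, tip it or flick it, and do not knock it off the unit. Leave the loupe, the round tin and the screwdriver stand where they are.

Things in the scene. Friction and masses are not known exactly. Their poses are not given: they have to be found in the camera images.
- parts_box: the box to send in: a loose empty rectangular box with its lid on, white below, clear above, 56 (its x) x 70 (its y) x 30 mm high, 100 to 210 g. Origin: centre of its underside; z up. It starts on top of the drawer unit, its centre 95 to 118 mm before the flap, turned up to 20 degrees against the hatch and up to 40 mm off its middle
- chute: fixed wooden drawer unit with the returns chute behind it. Its grey top is level, 85 mm above the bench, 420 mm wide (y), from 170 mm before the hatch to an edge 35 mm behind it; there a roller track slopes down, 18 degrees, to the end stop. Origin: on the bench, below the middle of the hatch, in its plane; x points in through the hatch, y to the left seen from the robot, z up
- sill (a point): middle of the hatch on the top of the unit (85 mm above the bench); no step there. The hatch is an opening 126 mm wide and 66 mm high in an upright aluminium front plate 6 mm thick, 180 mm wide, 78 mm high. A clear level cover runs inwards from the plate's top, nothing stands higher: fingers that lean 15 to 45 degrees from upright, tips forward, reach in under the upper edge
- flap (a joint): the flap closing the hatch: a plain aluminium sheet 120 wide x 61 x 3 mm, 30 g, hung from a level pin 65 mm above the unit's top in the plane of the hatch, lower edge 4 mm above the top. 0 = hanging shut (cannot swing out), positive (rad) as its lower edge swings inwards, to 1.4. It takes about 0.3 N to open; the box pushes it open; it rides over what is under it and falls shut within about 1 s
- edge (a point): middle of the inner edge of the level top, 35 mm behind the hatch. Once the centre of the box is past it (its near side then being about 7 mm behind the hatch; push up to 15 mm further if it hesitates) the box tilts onto the free-running steel rollers and runs by itself down the track, 172 mm wide, to the rubber end stop 240 mm behind the hatch; the lower half of the track is open above
- loupe: black watchmaker's eyeglass, 54 mm across its foot, 38 mm high, loose on top of the unit to one side. Origin: centre of its underside
- tin: round aluminium tin with a glass lid, 51 mm across, 22 mm high, loose on top of the unit to the other side. Origin: centre of its underside
- driver_stand: round black stand, 90 mm across, with six upright screwdrivers, 125 mm high in all, loose on the bench beside the unit. Origin: centre of its underside
There are look-alikes about, which are no part of the job. Leave any blue or red look-alike of the parts_box alone.

How it is judged:
On the way, in this order (a step that is already met when the one before it is completed fails the run):
1. the flap is pushed open while the box is still sliding in on the level top (value of joint flap above 0.4 rad and x of parts_box in the frame of chute below 0.03 m), for 0.04 s.
2. the box has run down to the end of the track (x of parts_box in the frame of chute above 0.15 m and z of parts_box in the frame of chute below 0.07 m), for 0.1 s.
At the end, for the whole second after the job is handed in: The box stands at rest at the lower end of the roller track (its origin more than 150 mm behind the hatch and less than 70 mm above the bench), and the flap hangs shut (within 0.08 rad) (all of step 2 and x of parts_box in the frame of chute below 0.25 m and linear speed of parts_box below 0.02 m/s and value of joint flap below 0.08 rad); the robot touches nothing.
It fails at once if the box is lifted (more than 12 mm above the unit's top), or tipped (more than 0.2 rad) before it has gone in (z of parts_box in the frame of chute above 0.097 m or (x of parts_box in the frame of chute below 0 m and angle between parts_box's own z axis and vertical above 0.2 rad)).
It fails at once if the box is knocked off the unit (x of parts_box in the frame of chute below 0 m and z of parts_box in the frame of chute below 0.07 m).
It fails at once if the box is pinched or pressed hard (more than 15 N) (contact force between the fingers and parts_box above 15 N).
It fails at once if before it has gone in, the box is flicked or shoved (faster than 0.4 m/s) (x of parts_box in the frame of chute below 0 m and linear speed of parts_box above 0.4 m/s).
It fails at once if the loupe, the tin or the screwdriver stand is moved (more than 15 mm) (distance of any of loupe, tin, driver_stand from where it was at the start of the episode above 0.015 m).
It also fails if it takes over 48 s, if anything falls off the work surface, if the arm or the gripper's body presses on something with over 40 N, if the wrist force passes 120 N, or if a joint passes its speed limit or range.

### The arm

A 6-joint arm with a two-finger parallel gripper is mounted at the origin on the work surface. World frame = base frame: x ahead of the robot, y to its left, z up, the work surface at z = 0. Lengths are in m, angles in rad, forces in N, time in s.
With the tool pointing down it reaches from about 0.3 to 0.775 m from the base axis. Payload 14.6 kg.
Tool frame: the origin (TCP) lies midway between the tips of the shut fingers; the grasp point (between the pads) lies 19 mm behind it; z points along the fingers, y is the line along which they close (so a half turn about z gives the same grasp; the last joint's range is limited). The gripper opens to 94 mm and grips with 3 to 60 N. Pads are 16 mm wide; open, the fingers measure 119 mm over their backs; the gripper's body (75 mm by 177 mm) begins 78 mm behind the grasp point.
Start: joints at [-1.184, 0.3, 1.521, -0, 1.321, -0.067], TCP at [0.241, -0.494, 0.205] pointing down, gripper open.
Joint ranges: [-3.03, 3.03], [-0.79, 2.21], [0.23, 2.52], [-1.04, 4.18], [0, 3.07], [-2.55, 2.55]. Speed limits (rad/s): [2.22, 2.22, 2.57, 3.14, 3.14, 3.14].

### API

Orientations are given as [roll, pitch, yaw] about the fixed x, y, z axes, in that order (R = Rz(yaw) Ry(pitch) Rx(roll)).
In Python, from station import telemetry, optics, ctrl gives the robot as it stands.
- The arm moves only by the tool carry_out, never from a script. Its argument "plan" is a list that holds one entry, the list of rows, each a list of 7 numbers: the shift along the tool's x, y, z in mm, then the turn, a rotation vector about the tool's x, y, z in rad, then the finger opening in mm, from 0 to 94. A call has 1 to 20 rows; each row shifts and turns the commanded pose from where the row before left it, along the tool's axes as they then stand; what a row does not reach is not made up. A row lasts 1/12 s, in which the tool goes at most 41.7 mm and 7.16 degrees, less where a joint would pass 70% of its speed; a pose out of reach is approached as far as the arm can. A call with a gripper value outside its range is refused whole. The fingers move at their own pace and stop on an object; "squeeze" is the grip in N (left out, the last holds). Time passes only in rows, so rows that do not move let the fingers close. It gives the time, the measured TCP pose, the force, the opening and the grip force at its end, in the units of the state.
- telemetry.get_obs(): the state, without advancing time (a new reading comes with each control period).
- optics.camera(name): name is "scene" or "top" or "wrist"; returns a dict with "pixels" (420x560x3 uint8, red, green, blue), "intrinsics" (3x3 intrinsics, pixels), "dist_coeffs" ([k1, k2, p1, p2, k3] as OpenCV has them; the pictures are not rectified), "origin" and "rotation" of the camera in the world. Camera axes: x right, y down, z forward; pixel columns grow to the right and rows downward; lengths in m; the calibration is good to about 2 mm. A picture is of the moment at which its call begins. There is no depth.
- ctrl.hand_in(): hands the job in; it is judged then, once.
The state is a dict: "time_s": time; "qpos": joint angles; "joint_vel": joint speeds; "tau": joint torques, N m; "ee_pos": TCP position; "eef_rot": TCP orientation; "force": force on the tool from outside, world axes, zero at the start; "moment": the same for the moment, N m; "grip_width": finger opening in m; "grip_force": force on a finger pad.
Only numpy, scipy, OpenCV 4.12 (cv2) and the standard library are available. Lean on these libraries where they do the work, as an engineer would, in place of code of your own. Each camera call takes 0.05 s, during which the arm holds its last target. There are 200 camera calls.

## Working session

There is one attempt and no reset: what is moved stays moved. The work goes in short steps, Python scripts to look and compute and a tool call to move; the robot and the scene stay as the last step left them, time stands still between calls to the robot, and variables do not carry over. Pictures are saved under pics/ and viewed, at most 10 in all, crops included, and the job is handed in when it is done.

Besides the shell and the picture viewer there is one more tool, called after ">>>" as a command line: name --argument value ..., lists and objects as JSON in quotes. carry_out: Moves the arm, as the interface text tells. Its arguments: {"type":"object","properties":{"plan":{"type":"array","items":{"type":"array","items":{"type":"array","items":{"type":"number"}}}},"squeeze":{"type":"number"}},"required":["plan"]}

```bash
mkdir -p pics
cat > h.py <<'E'
import numpy as np, cv2
from scipy.spatial.transform import Rotation as R
from station import telemetry, optics, ctrl
def ray(c,uv):
    p=cv2.undistortPoints(np.array(uv,float).reshape(-1,1,2),np.array(c["intrinsics"]),np.array(c["dist_coeffs"])).reshape(-1,2)
    d=np.c_[p,np.ones(len(p))]@np.array(c["rotation"]).reshape(3,3).T
    return np.array(c["origin"]),d
def onz(c,uv,z):
    o,d=ray(c,uv); return o+d*((z-o[2])/d[:,2])[:,None]
def proj(c,P):
    Rm=np.array(c["rotation"]).reshape(3,3); t=-Rm.T@np.array(c["origin"])
    return cv2.projectPoints(np.array(P,float).reshape(-1,1,3),cv2.Rodrigues(Rm.T)[0],t,np.array(c["intrinsics"]),np.array(c["dist_coeffs"]))[0].reshape(-1,2)
E
python3 - <<'E'
from h import *
ims=[]
for n in("top","scene"):
    c=optics.camera(n); p=c["pixels"][:,:,::-1]; cv2.imwrite(f"pics/{n}0.png",p)
    print(n,c["origin"],np.round(c["rotation"],3).tolist(),c["intrinsics"][0])
print(telemetry.get_obs())
E
```

```text
top [0.36847414 0.09738677 0.93451389] [-2.973, 0.024, -1.583] [406.62788333   0.         272.95915432]
scene [ 1.12644246 -0.13034093  0.91925626] [-2.468, -0.012, 1.233] [474.22225367   0.         274.26595697]
{'time_s': 0.1, 'qpos': array([-1.18361272e+00,  3.00359314e-01,  1.52151517e+00,  1.90548978e-05,
        1.32070727e+00, -6.65589726e-02]), 'joint_vel': array([-0.00102454, -0.00093445, -0.00201412, -0.00022351, -0.00087636,
        0.00071749]), 'tau': array([ 1.22976227e-03, -5.32642579e+01, -3.53285122e+01,  7.09401886e-02,
        2.34904687e-02, -4.61451873e-05]), 'ee_pos': array([ 0.24101597, -0.49411796,  0.20497553]), 'eef_rot': array([-3.14060697e+00, -8.42012213e-05,  4.53737810e-01]), 'force': array([ 0.18422209,  0.01922581, -0.80191403]), 'moment': array([ 0.01885361,  0.04274978, -0.00171833]), 'grip_force': 0.0, 'grip_width': 0.09452603537137726}
```

View pics/top0.png

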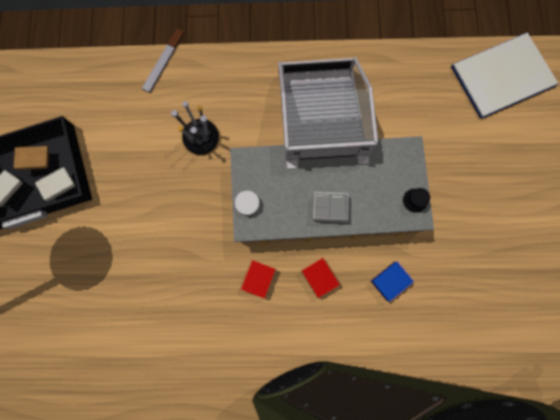

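View pics/scene0.png

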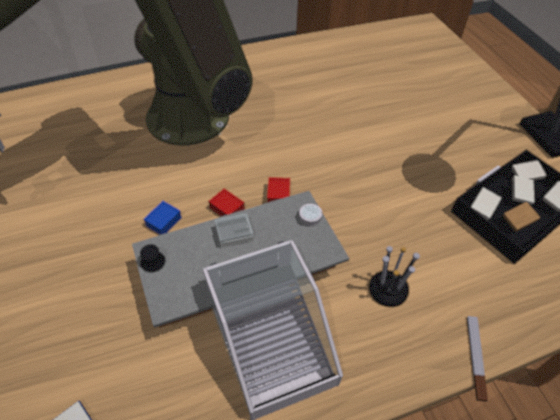

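Top view: the parts box stands at (331,207) on the grey top. The tin is at (247,203), the loupe at (417,200), the stand at (200,136) and the hatch plate at about (330,155). Look-alikes are the red boxes at (259,280) and (321,278) and the blue one at (393,282), all on the bench. The clear/white box on the unit fits the description, so I'll check it in a close crop.

```bash
sed -i 's/np.array(c\["rotation"\]).reshape(3,3)/rot(c)/' h.py
cat >> h.py <<'E'
def rot(c): return R.from_euler("xyz",c["rotation"]).as_matrix()
E
python3 - <<'E'
from h import *
a=cv2.imread("pics/top0.png")[130:250,225:440]; b=cv2.imread("pics/scene0.png")[185:325,125:355]
a=cv2.resize(a,(800,446),interpolation=cv2.INTER_CUBIC)
cv2.imwrite("pics/ca.png",a); cv2.imwrite("pics/cb.png",cv2.resize(b,(800,487),interpolation=cv2.INTER_CUBIC))
c=optics.camera("top"); s=optics.camera("scene")
print(onz(c,[(233,148),(422,138),(432,230),(234,241)],.085).round(3))
print(onz(s,[(312,193),(347,257),(156,320),(134,247)],.085).round(3))
E
```

```text
[[ 0.658  0.202  0.085]
 [ 0.673 -0.21   0.085]
 [ 0.471 -0.216  0.085]
 [ 0.455  0.199  0.085]]
[[ 0.466  0.206  0.085]
 [ 0.657  0.208  0.085]
 [ 0.671 -0.201  0.085]
 [ 0.486 -0.213  0.085]]
```

View pics/ca.png

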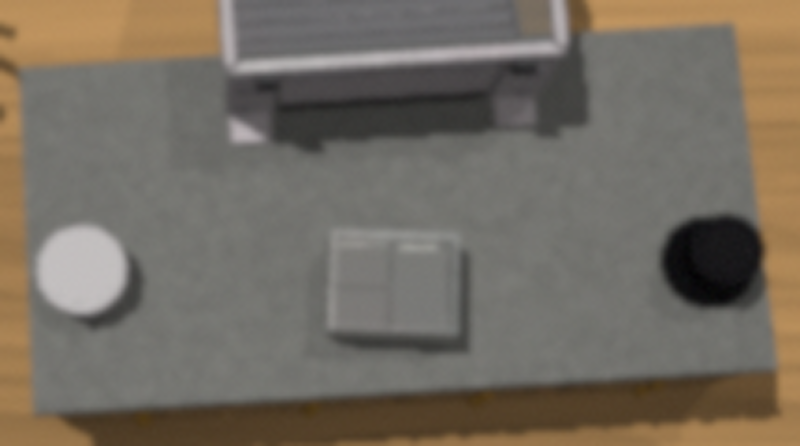

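View pics/cb.png

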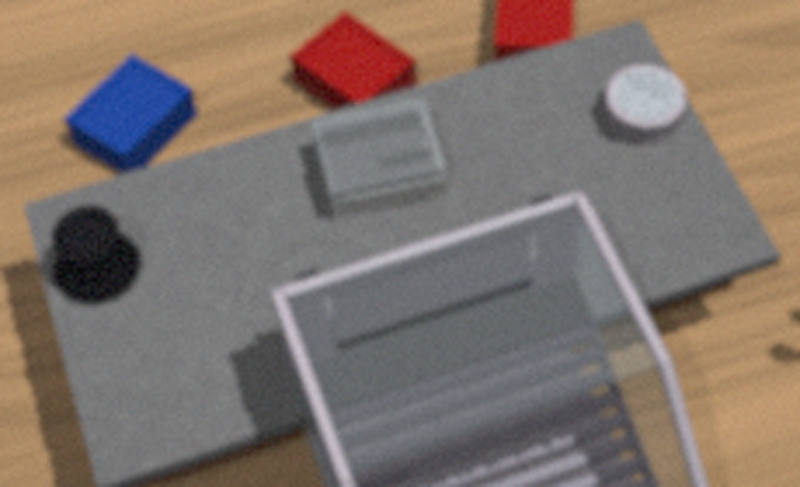

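The crops show the clear-lidded white box: in the top crop its lid corners are near (331,228), (462,233), (459,336) and (328,332). That is the right one. Unit corners are (22,70), (733,25), (775,370) and (35,412), and the plate's upper edge runs from about (235,68) to (560,48).

Run:
```python
from h import *
c=optics.camera("top"); s=optics.camera("scene")
A=lambda l:[(225+x/3.721,130+y/3.717) for x,y in l]
B=lambda l:[(125+x/3.478,185+y/3.478) for x,y in l]
u=onz(c,A([(22,70),(733,25),(775,370),(35,412)]),.085);print("unit",u.round(4).tolist())
u2=onz(s,B([(640,22),(777,258),(100,485),(28,205)]),.085);print("unit scene",u2.round(4).tolist())
yaw=np.mean([np.arctan2(*(u[0]-u[1])[[1,0]])-np.pi/2,np.arctan2(*(u[3]-u[2])[[1,0]])-np.pi/2,np.arctan2(*(u[0]-u[3])[[1,0]]),np.arctan2(*(u[1]-u[2])[[1,0]])])
X=np.array([np.cos(yaw),np.sin(yaw),0]);Y=np.array([-X[1],X[0],0])
ctr=u.mean(0); sill=ctr+X*(.0675)
for uu in (u,u2):print("dims",np.linalg.norm(np.diff(np.r_[uu,uu[:1]],axis=0),axis=1), np.degrees(np.arctan2(*(uu-np.roll(uu,1,0))[:,[1,0]].T)))
print("yaw",np.degrees(yaw),"sill",sill, "scene ctr",u2.mean(0)-ctr)
f=lambda P:np.c_[(P-sill)@X,(P-sill)@Y].round(4).tolist()
print("bar top (z.163)",f(onz(c,A([(235,68),(560,48)]),.163)),f(onz(s,B([(278,292),(580,197)]),.163)))
print("plate foot",f(onz(c,A([(230,143),(535,127)]),.085)))
for cc,l in((c,A([(331,228),(462,233),(459,336),(328,332)])),(s,B([(312,122),(428,97),(446,178),(332,203)]))):
    b=onz(cc,l,.115);e=np.roll(b,-1,0)-b
    print("box",f(b),"ctr",f(b.mean(0)[None]),np.linalg.norm(e,axis=1).round(3),np.degrees(np.arctan2(e[:,1],e[:,0])-yaw)%90)
print("tin",f(onz(c,A([(83,270)]),.107)),"loupe",f(onz(c,A([(726,255)]),.123)))
```

```text
unit [[0.6566, 0.2064, 0.085], [0.6757, -0.21, 0.085], [0.4722, -0.2184, 0.085], [0.4549, 0.1981, 0.085]]
unit scene [[0.4592, 0.2014, 0.085], [0.663, 0.2088, 0.085], [0.6787, -0.2066, 0.085], [0.4774, -0.2142, 0.085]]
dims [0.41689991 0.20369151 0.41678069 0.2018813 ] [   2.37042188  -87.37826968 -177.66198753   92.37295148]
dims [0.20386749 0.41564743 0.20143314 0.41591885] [  92.5020901     2.0844902   -87.83323206 -177.84132738]
yaw 2.4257790382043094 sill [ 0.63229355 -0.00312141  0.085     ] scene ctr [4.71657712e-03 3.32344561e-03 5.55111512e-17]
bar top (z.163) [[0.0002, 0.0861], [0.0005, -0.0866]] [[0.0031, -0.0841], [0.0043, 0.0921]]
plate foot [[-0.0187, 0.0892], [-0.02, -0.0875]]
box [[-0.0792, 0.0372], [-0.0864, -0.0347], [-0.1436, -0.0281], [-0.1372, 0.043]] ctr [[-0.1116, 0.0044]] [0.072 0.058 0.071 0.058] [84.30369103 83.42665177 84.85488515 84.26908057]
box [[-0.1389, -0.0249], [-0.1316, 0.0487], [-0.0687, 0.0376], [-0.076, -0.0321]] ctr [[-0.1038, 0.0073]] [0.074 0.064 0.07  0.063] [84.35055739 79.94499629 84.00871165 83.48916403]
tin [[-0.0931, 0.1761]] loupe [[-0.1089, -0.1751]]
```

Averaging both cameras: sill ≈ (0.634, -0.002), chute yaw ≈ 2.35°. The box is at chute x ≈ -0.110, y ≈ +0.004, turned about -6°. I'll push with the fingers about 30 mm apart and leaning 40°. First I move across at height.

>>> carry_out --plan '[[[21, -17, 0, 0, 0, 0, 30], [21, -17, 0, 0, 0, 0, 30], [21, -17, 0, 0, 0, 0, 30], [21, -17, 0, 0, 0, 0, 30], [21, -17, 0, 0, 0, 0, 30], [21, -17, 0, 0, 0, 0, 30], [21, -17, 0, 0, 0, 0, 30], [21, -17, 0, 0, 0, 0, 30], [21, -17, 0, 0, 0, 0, 30], [21, -17, 0, 0, 0, 0, 30], [21, -17, 0, 0, 0, 0, 30], [21, -17, 0, 0, 0, 0, 30], [21, -17, 0, 0, 0, 0, 30], [21, -17, 0, 0, 0, 0, 30], [21, -17, 0, 0, 0, 0, 30], [21, -17, 0, 0, 0, 0, 30], [21, -17, 0, 0, 0, 0, 30], [21, -17, 0, 0, 0, 0, 30], [21, -17, 0, 0, 0, 0, 30], [21, -17, 0, 0, 0, 0, 30]]]'

```text
time_s: 1.97
ee_pos: [0.4699, -0.0032, 0.2055]
eef_rot: [3.141, -0.0, 0.454]
force: [0.9, -1.4, 1.0]
grip_width: 0.03
grip_force: 0.0
```

```bash
cat >> h.py <<'E'
YAW=np.radians(2.35); SILL=np.array([.6345,-.0015,.085]); RC=R.from_euler("z",YAW)
TGT=R.from_euler("xyz",[np.pi,np.radians(-40),YAW])
def todo(x,y,z):  # chute-frame target (z above top), in tool mm and rotvec
    o=telemetry.get_obs(); r=R.from_euler("xyz",o["eef_rot"]); p=SILL+RC.apply([x,y,z])
    print("t",o["time_s"],"chute tcp mm",(RC.inv().apply(o["ee_pos"]-SILL)*1e3).round(1),"F",o["force"].round(1),"w",o["grip_width"].round(4))
    print("shift now",(r.inv().apply(p-o["ee_pos"])*1e3).round(1),"turn",(r.inv()*TGT).as_rotvec().round(4),"shift after turn",(TGT.inv().apply(p-o["ee_pos"])*1e3).round(1))
E
python3 -c "
from h import *
todo(-.168,.004,.010)"
```

```text
Traceback (most recent call last):
  File "h.py", line 18, in todo
    print("t",o["time_s"],"chute tcp mm",(RC.inv().apply(o["ee_pos"]-SILL)*1e3).round(1),"F",o["force"].round(1),"w",o["grip_width"].round(4))
                                                                                                                     ^^^^^^^^^^^^^^^^^^^^^
AttributeError: 'float' object has no attribute 'round'
```

```bash
sed -i 's/o\["grip_width"\].round(4)/o["grip_width"]/' h.py
python3 -c "
from h import *
todo(-.168,.004,.010)"
```

```text
t 1.9667 chute tcp mm [-164.5    5.   120.5] F [ 0.9 -1.4  1. ] w 0.030000838736354646
shift now [ -3.6  -0.5 110.5] turn [-0.144   0.6878  0.3959] shift after turn [-73.7   1.   82.4]
```

>>> carry_out --plan '[[[0, 0, 0, -0.0144, 0.0688, 0.0396, 30], [0, 0, 0, -0.0144, 0.0688, 0.0396, 30], [0, 0, 0, -0.0144, 0.0688, 0.0396, 30], [0, 0, 0, -0.0144, 0.0688, 0.0396, 30], [0, 0, 0, -0.0144, 0.0688, 0.0396, 30], [0, 0, 0, -0.0144, 0.0688, 0.0396, 30], [0, 0, 0, -0.0144, 0.0688, 0.0396, 30], [0, 0, 0, -0.0144, 0.0688, 0.0396, 30], [0, 0, 0, -0.0144, 0.0688, 0.0396, 30], [0, 0, 0, -0.0144, 0.0688, 0.0396, 30], [0, 0, 0, 0, 0, 0, 30], [0, 0, 0, 0, 0, 0, 30]]]'

```text
time_s: 2.97
ee_pos: [0.4693, -0.0045, 0.2055]
eef_rot: [3.141, -0.696, 0.042]
force: [0.1, 0.3, -0.1]
grip_width: 0.0298
grip_force: 0.0
```

```bash
python3 -c "
from h import *
todo(-.168,.004,.010)"
```

```text
t 2.9667 chute tcp mm [-165.2    3.8  120.5] F [ 0.1  0.3 -0.1] w 0.029802702754138613
shift now [-73.1  -0.3  83. ] turn [-0.0004  0.0017  0.0011] shift after turn [-73.2  -0.2  82.9]
```

>>> carry_out --plan '[[[-7.3, 0, 8.3, 0, 0, 0, 30], [-7.3, 0, 8.3, 0, 0, 0, 30], [-7.3, 0, 8.3, 0, 0, 0, 30], [-7.3, 0, 8.3, 0, 0, 0, 30], [-7.3, 0, 8.3, 0, 0, 0, 30], [-7.3, 0, 8.3, 0, 0, 0, 30], [-7.3, 0, 8.3, 0, 0, 0, 30], [-7.3, 0, 8.3, 0, 0, 0, 30], [-7.3, 0, 8.3, 0, 0, 0, 30], [-7.3, 0, 8.3, 0, 0, 0, 30], [0, 0, 0, 0, 0, 0, 30], [0, 0, 0, 0, 0, 0, 30]]]'

```text
time_s: 3.97
ee_pos: [0.4676, -0.0044, 0.095]
eef_rot: [-3.14, -0.697, 0.042]
force: [0.2, -0.3, 0.3]
grip_width: 0.0299
grip_force: 0.0
```

```bash
python3 -c "
from h import *
todo(-.085,.004,.010)
for n in ['wrist','scene']: cv2.imwrite('pics/%s1.png'%n,optics.camera(n)['pixels'][:,:,::-1])
a=cv2.imread('pics/scene1.png')[160:340,110:350]; cv2.imwrite('pics/cs1.png',cv2.resize(a,(800,600)))
"
```

```text
t 3.9667 chute tcp mm [-166.9    3.9   10. ] F [ 0.2 -0.3  0.3] w 0.02993487718210888
shift now [62.8  0.1 52.6] turn [-0.0017  0.0014  0.0004] shift after turn [62.8 -0.1 52.6]
```

View pics/cs1.png

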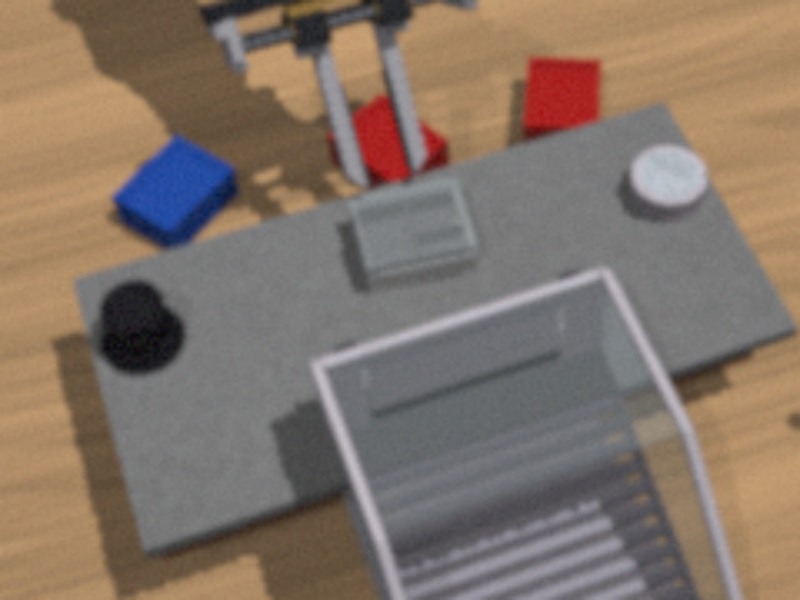

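```bash
python3 -c "
from h import *
for n in ['scene','top']:
  c=optics.camera(n)
  if n=='top': cv2.imwrite('pics/ct1.png',cv2.resize(c['pixels'][125:265,225:440,::-1],(800,521),interpolation=cv2.INTER_CUBIC))
  P=[SILL+RC.apply(p) for p in ([-.167,.0265,.010],[-.167,-.0185,.010],[-.11,.004,.03],[-.003,.09,0],[-.003,-.09,0],[-.003,.09,.078])]
  q=proj(c,P); print(((q-[110,160])*[3.333,3.333] if n=='scene' else (q-[225,125])*3.721).round().tolist())
"
```

```text
[[416.0, 168.0], [352.0, 187.0], [409.0, 222.0], [597.0, 339.0], [321.0, 429.0], [602.0, 266.0]]
[[355.0, 404.0], [436.0, 399.0], [392.0, 294.0], [224.0, 132.0], [533.0, 114.0], [225.0, 89.0]]
```

View pics/ct1.png

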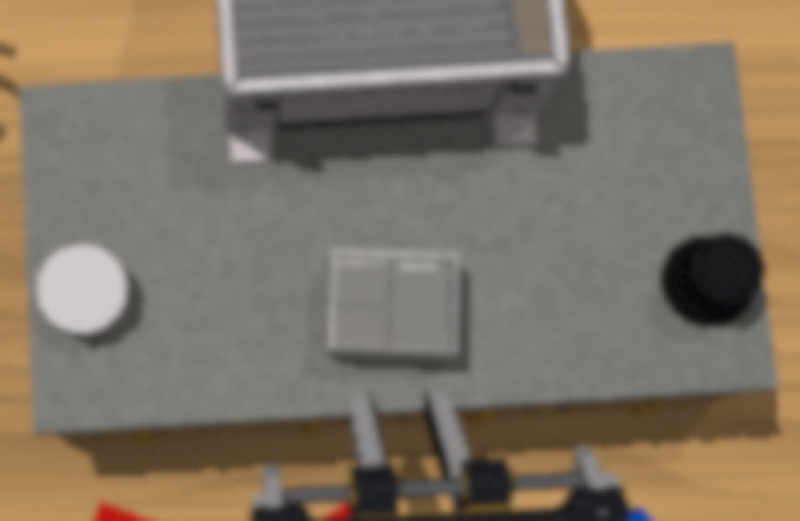

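Top view shows the fingers, at (358,400) and (434,398), centred behind the box near edge (330–460, 350). The slot under the flap, at about y = 120, agrees with the chute pose. Starting the gentle push.

>>> carry_out --plan '[[[3.9, 0, 3.3, 0, 0, 0, 30], [3.9, 0, 3.3, 0, 0, 0, 30], [3.9, 0, 3.3, 0, 0, 0, 30], [3.9, 0, 3.3, 0, 0, 0, 30], [3.9, 0, 3.3, 0, 0, 0, 30], [3.9, 0, 3.3, 0, 0, 0, 30], [3.9, 0, 3.3, 0, 0, 0, 30], [3.9, 0, 3.3, 0, 0, 0, 30], [3.9, 0, 3.3, 0, 0, 0, 30], [3.9, 0, 3.3, 0, 0, 0, 30], [3.9, 0, 3.3, 0, 0, 0, 30], [3.9, 0, 3.3, 0, 0, 0, 30], [3.9, 0, 3.3, 0, 0, 0, 30], [3.9, 0, 3.3, 0, 0, 0, 30], [3.9, 0, 3.3, 0, 0, 0, 30], [0, 0, 0, 0, 0, 0, 30]]]'

```text
time_s: 5.5
ee_pos: [0.5444, -0.0016, 0.0947]
eef_rot: [-3.142, -0.698, 0.041]
force: [-0.7, 0.4, -0.3]
grip_width: 0.0302
grip_force: 0.0
```

```bash
python3 -c "
from h import *
todo(0.005,.004,.010)
a=optics.camera('scene')['pixels'][160:340,110:350,::-1]; cv2.imwrite('pics/cs2.png',cv2.resize(a,(800,600)))
"
```

```text
t 5.5 chute tcp mm [-90.    3.6   9.7] F [-0.7  0.4 -0.3] w 0.0302306021616945
shift now [72.9 -0.4 60.9] turn [ 0.0001 -0.0003 -0.0002] shift after turn [73.  -0.4 60.9]
```

View pics/cs2.png

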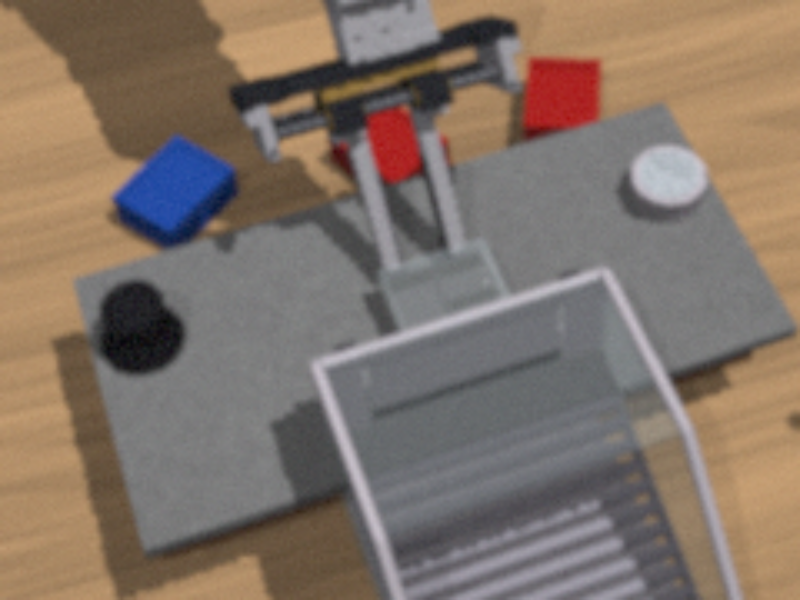

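The box, with its centre near (445,285), now lies flush against both fingertips and square to the plate. Pushing on through the flap.

>>> carry_out --plan '[[[3.85, 0, 3.2, 0, 0, 0, 30], [3.85, 0, 3.2, 0, 0, 0, 30], [3.85, 0, 3.2, 0, 0, 0, 30], [3.85, 0, 3.2, 0, 0, 0, 30], [3.85, 0, 3.2, 0, 0, 0, 30], [3.85, 0, 3.2, 0, 0, 0, 30], [3.85, 0, 3.2, 0, 0, 0, 30], [3.85, 0, 3.2, 0, 0, 0, 30], [3.85, 0, 3.2, 0, 0, 0, 30], [3.85, 0, 3.2, 0, 0, 0, 30], [3.85, 0, 3.2, 0, 0, 0, 30], [3.85, 0, 3.2, 0, 0, 0, 30], [3.85, 0, 3.2, 0, 0, 0, 30], [3.85, 0, 3.2, 0, 0, 0, 30], [3.85, 0, 3.2, 0, 0, 0, 30], [3.85, 0, 3.2, 0, 0, 0, 30], [3.85, 0, 3.2, 0, 0, 0, 30], [3.85, 0, 3.2, 0, 0, 0, 30], [3.85, 0, 3.2, 0, 0, 0, 30], [0, 0, 0, 0, 0, 0, 30]]]'

```text
time_s: 7.22
ee_pos: [0.6395, 0.0023, 0.0953]
eef_rot: [3.142, -0.699, 0.041]
force: [0.3, -0.5, 0.6]
grip_width: 0.0302
grip_force: 0.0
```

```bash
python3 -c "
from h import *
todo(0.015,.004,.010)
a=optics.camera('scene')['pixels'][200:420,110:403,::-1]; cv2.imwrite('pics/cs3.png',cv2.resize(a,(799,600)))
"
```

```text
t 7.2167 chute tcp mm [ 5.2  3.6 10.3] F [ 0.3 -0.5  0.6] w 0.030177353920742143
shift now [ 7.3 -0.4  6.6] turn [ 0.0001 -0.0007 -0.0002] shift after turn [ 7.3 -0.4  6.6]
```

View pics/cs3.png

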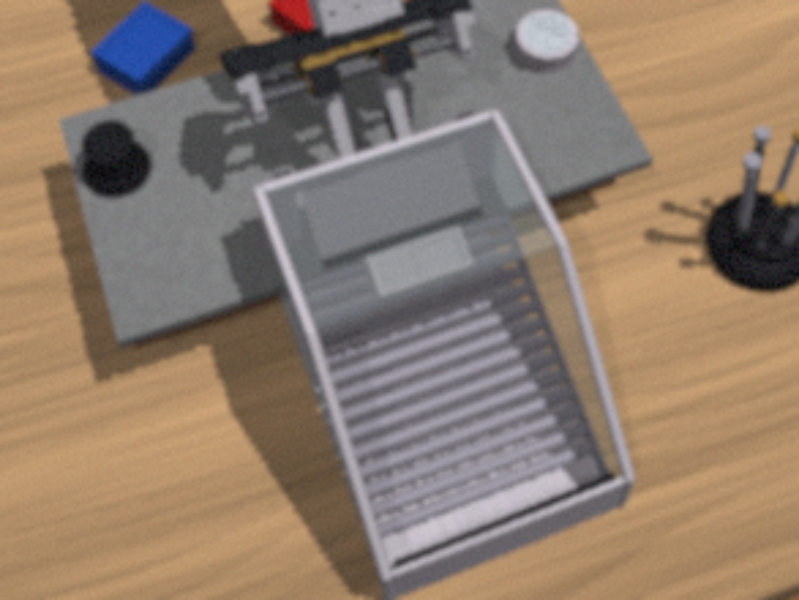

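The flap is open (sheet at about (390,215)) and the box, at (420,262), is at the edge. I'll push 8 mm further slowly, then wait.

>>> carry_out --plan '[[[1.5, 0, 1.3, 0, 0, 0, 30], [1.5, 0, 1.3, 0, 0, 0, 30], [1.5, 0, 1.3, 0, 0, 0, 30], [1.5, 0, 1.3, 0, 0, 0, 30], [0, 0, 0, 0, 0, 0, 30], [0, 0, 0, 0, 0, 0, 30], [0, 0, 0, 0, 0, 0, 30], [0, 0, 0, 0, 0, 0, 30], [0, 0, 0, 0, 0, 0, 30], [0, 0, 0, 0, 0, 0, 30], [0, 0, 0, 0, 0, 0, 30], [0, 0, 0, 0, 0, 0, 30]]]'

```text
time_s: 8.27
ee_pos: [0.6465, 0.0026, 0.0949]
eef_rot: [-3.141, -0.698, 0.041]
force: [-1.6, -0.1, -0.3]
grip_width: 0.0301
grip_force: 0.0
```

```bash
python3 -c "
from h import *
todo(-.165,.004,.010)
a=optics.camera('scene')['pixels'][200:420,110:403,::-1]; cv2.imwrite('pics/cs4.png',cv2.resize(a,(799,600)))
"
```

```text
t 8.2667 chute tcp mm [12.2  3.6  9.9] F [-1.6 -0.1 -0.3] w 0.030136399376260666
shift now [-135.7   -0.4 -113.9] turn [ 0.0001  0.     -0.0003] shift after turn [-135.7   -0.4 -113.9]
```

View pics/cs4.png

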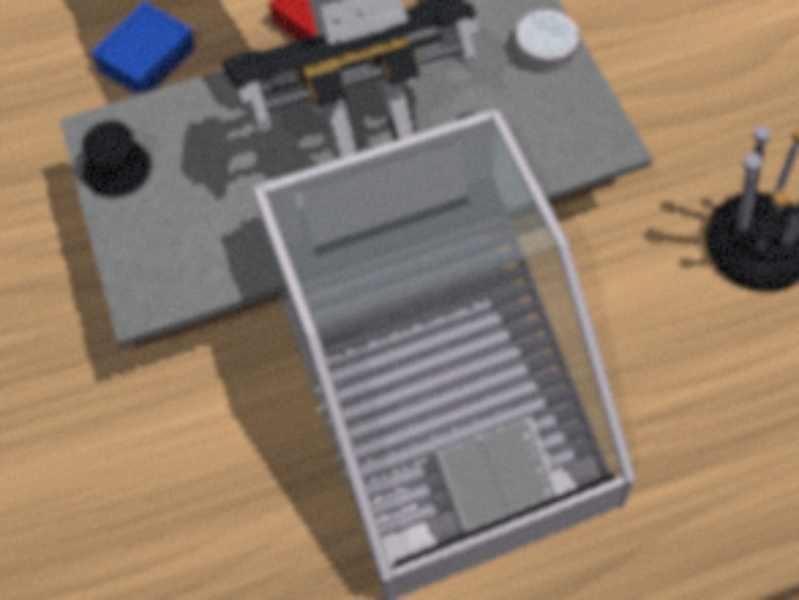

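The box has run down to the end stop, at (495,475). Now I'll draw the fingers straight back.

>>> carry_out --plan '[[[-6, 0, -5, 0, 0, 0, 30], [-6, 0, -5, 0, 0, 0, 30], [-6, 0, -5, 0, 0, 0, 30], [-6, 0, -5, 0, 0, 0, 30], [-6, 0, -5, 0, 0, 0, 30], [-6, 0, -5, 0, 0, 0, 30], [-6, 0, -5, 0, 0, 0, 30], [-6, 0, -5, 0, 0, 0, 30], [-6, 0, -5, 0, 0, 0, 30], [-6, 0, -5, 0, 0, 0, 30], [-6, 0, -5, 0, 0, 0, 30], [-6, 0, -5, 0, 0, 0, 30], [0, 0, 0, 0, 0, 0, 30], [0, 0, 0, 0, 0, 0, 30], [0, 0, 0, 0, 0, 0, 30], [0, 0, 0, 0, 0, 0, 30], [0, 0, 0, 0, 0, 0, 30], [0, 0, 0, 0, 0, 0, 30], [0, 0, 0, 0, 0, 0, 30], [0, 0, 0, 0, 0, 0, 30]]]'

```text
time_s: 9.98
ee_pos: [0.5529, -0.0012, 0.0946]
eef_rot: [-3.141, -0.698, 0.041]
force: [-0.2, 0.2, -0.4]
grip_width: 0.0299
grip_force: 0.0
```

>>> carry_out --plan '[[[0, 0, -8, 0, 0, 0, 30], [0, 0, -8, 0, 0, 0, 30], [0, 0, -8, 0, 0, 0, 30], [0, 0, -8, 0, 0, 0, 30], [0, 0, -8, 0, 0, 0, 30], [0, 0, -8, 0, 0, 0, 30], [0, 0, -8, 0, 0, 0, 30], [0, 0, -8, 0, 0, 0, 30], [0, 0, 0, 0, 0, 0, 30], [0, 0, 0, 0, 0, 0, 30], [0, 0, 0, 0, 0, 0, 30], [0, 0, 0, 0, 0, 0, 30], [0, 0, 0, 0, 0, 0, 30], [0, 0, 0, 0, 0, 0, 30], [0, 0, 0, 0, 0, 0, 30], [0, 0, 0, 0, 0, 0, 30], [0, 0, 0, 0, 0, 0, 30], [0, 0, 0, 0, 0, 0, 30]]]'

```text
time_s: 11.48
ee_pos: [0.5118, -0.0029, 0.1436]
eef_rot: [-3.141, -0.698, 0.041]
force: [-0.6, -0.1, 0.1]
grip_width: 0.0301
grip_force: 0.0
```

```bash
python3 -c "
from h import *
todo(-.165,.004,.010)
a=optics.camera('scene')['pixels'][200:420,110:403,::-1]; cv2.imwrite('pics/cs5.png',cv2.resize(a,(799,600)))
"
```

```text
t 11.4833 chute tcp mm [-122.7    3.6   58.6] F [-0.6 -0.1  0.1] w 0.030065495437884244
shift now [-63.7  -0.3  10.1] turn [ 0.      0.0001 -0.0002] shift after turn [-63.7  -0.4  10.1]
```

View pics/cs5.png

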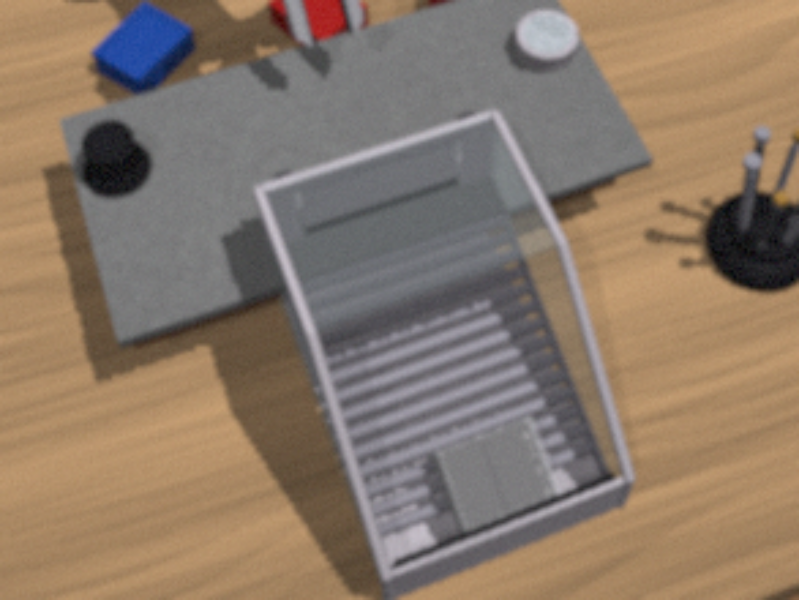

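The box rests at the end stop (495,475). The flap hangs shut, its lower slot at (380,205) as in the first picture, and the fingers are clear.

```bash
python3 -c "
from h import *
print(ctrl.hand_in())"
```

```text
the job is handed in; nothing more can be done
None
```

The parts box went in through the flap and rests at the end stop, the flap hangs shut, the fingers are clear and the other objects were not touched; the job is handed in, but no verdict was returned.

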